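# Carry a free-running measuring slide with a flange to the camera stand

### The arm

A 7-joint arm with a two-finger parallel gripper is mounted at the origin on the work surface. World frame = base frame: x ahead of the robot, y to its left, z up, the work surface at z = 0. Lengths are in m, angles in rad, forces in N, time in s.
With the tool pointing down it reaches from about 0.4 to 0.85 m from the base axis. Payload 10.4 kg.
Tool frame: the origin (TCP) lies at the very end of the fingers, on their centre line; the grasp point (between the pads) lies 19 mm behind it (manip.grip_point_offset is the distance from the TCP to the grasp point, in m); z points along the fingers, y is the line along which they close (so a half turn about z gives the same grasp; the last joint's range is limited). The gripper opens to 85 mm and grips with 20 to 120 N. Pads are 22 mm wide; open, the fingers measure 114 mm over their backs; the gripper's body (76 mm by 85 mm) begins 54 mm behind the grasp point. The pads swing forward as they close: fully open they stand 13 mm farther back than shut.
Start: joints at [-1.315, 0.332, -0.065, 1.46, 0.022, 1.35, -0.088], TCP at [0.172, 0.601, 0.231] pointing down, gripper open.
Joint ranges: [-2.6, 2.6], [-0.5, 2.12], [-1.47, 1.34], [0.16, 2.42], [-1.27, 4.41], [0.06, 2.06], [-2.6, 2.6]. Speed limits (rad/s): [2.22, 2.22, 2.79, 2.79, 3.14, 3.14, 3.14].

### API

Orientations are given as a unit quaternion [x, y, z, w].
In Python, from workcell import manip gives the robot as it stands. The module is installed in compiled form; this text tells all that it offers.
- The arm moves only by the tool step_arm, never from a script. Its argument "moves" is a list of rows, each a list of 7 numbers: the closure, from 0 (fully open) to 1 (shut), then the shift along the world's x, y, z in mm, then the turn, a rotation vector about the world's x, y, z in rad. In form: [[grip, tx, ty, tz, ax, ay, az], ...]. A call has 1 to 10 rows; each row is the pose to reach, as a shift and turn from the pose commanded when the call began; what a row does not reach only later rows make up. A row lasts 1/10 s, in which the tool goes at most 50 mm and 8.59 degrees, less where a joint would pass 70% of its speed; a pose out of reach is approached as far as the arm can. A call with a gripper value outside its range is refused whole. The fingers move at their own pace and stop on an object; "grip_force" is the grip in N (left out, the last holds). Time passes only in rows, so rows that repeat a pose let the fingers close. It gives the time, the measured TCP pose, the force, the opening and the grip force at its end, in the units of the state.
- manip.get_obs(): the state, without advancing time (a new reading comes with each control period).
- manip.camera(name): name is "side" or "top" or "wrist"; returns a dict with "image" (400x640x3 uint8, blue, green, red), "K" (3x3 intrinsics, pixels), "dist_coeffs" ([k1, k2, p1, p2, k3] as OpenCV has them; the pictures are not rectified), "rvec" (rotation vector, rad) and "tvec" (3), from world to camera coordinates, as OpenCV has them; the wrist camera has in their place "mount" (4x4, takes a point from camera to tool coordinates, whose origin is the TCP and whose axes are the flange's). Camera axes: x right, y down, z forward; pixel columns grow to the right and rows downward; lengths in m; the calibration is good to about 2 mm. A picture is of the moment at which its call begins: read the wrist's pose just before it. There is no depth.
- manip.hand_in(): hands the job in; it is judged then, once.
The state is a dict: "clock": time; "joint_pos": joint angles; "joint_velocities": joint speeds; "tau": joint torques, N m; "position": TCP position; "ee_rot": TCP orientation; "ft_force": force on the tool from outside, world axes, zero at the start; "torque": the same for the moment, N m; "grip_width": opening from 0.0 (shut) to 1.0 (fully open); "grasp_force": force on a finger pad.
Only numpy, scipy, OpenCV 4.12 (cv2) and the standard library are available. Lean on these libraries where they do the work, as an engineer would, in place of code of your own. Each camera call takes 0.05 s, during which the arm holds its last target. There are 200 camera calls.

### The job

Pick up the slide plate by its black handle and take it to the camera stand. Its carriage, with a freshly machined flange bolted on, runs freely along the rail: while you hold the plate in the air (about 10 cm or more above the bench), tip it so that the carriage runs to the blue centre mark and keep it there for 3 seconds, then set the plate gently and squarely on the middle of the stand's seat with the carriage still at the mark, and let go. The carriage must never run into the end stops, the robot must touch neither carriage nor flange, and the loose flanges on the bench stay where they are.

Things in the scene. Friction and masses are not known exactly. Their poses are not given: they have to be found in the camera images.
- plate: Slide plate: dark base plate 80 mm wide (x), 320 mm long (y), 6 mm thick, origin at the centre of its underside, z up. A steel rail 12 mm wide lies along y on its middle (top at z = 16 mm); silver end stops with red rubber buffers at both ends. Blue centre mark across the plate at y = 0. About 0.42 kg without the carriage. Handle on the middle of the -x side.
- plate_handle (a point): Grip point on the handle, (-78, 0, 25) mm in the plate frame, same axes. The handle is a black bar along the plate's x, from x = -44 to -112 mm, 16 mm wide along y (grip it across y, from above), z = 12 to 38 mm. The plate's weight hangs on one side of it: grip with 80 N or more. It still sags a little in the grip, and its level shifts slightly when the carriage moves.
- carriage (a joint): Where the carriage stands on the rail, in m: 0 at the blue mark, growing along the plate's +y. It hits an end stop at +0.117 or -0.117. It starts at rest between 0.05 and 0.09. It has no brake and runs almost without friction: on a plate tilted by a rad it gains 9.8 x a m/s2 downhill (+y end raised: towards -y); it stays put only below about 0.0013 rad. Viscous drag 0.06 N s/m.
- workpiece: Aluminium three-lug flange, 76 mm across and 10 mm thick, bolted on the carriage and moving with it. Origin: centre of its underside, on the carriage's axis, 28 mm above the plate's underside; at plate (0, joint, 28) mm. Top at 42 mm with bolt heads. Carriage (50 mm long, 48 mm wide) and flange together about 0.25 kg, varying by 25 percent.
- stand_seat (a point): Middle of the camera stand's seat, on its upper face 45 mm above the bench. x across the seat, y along it, z up. The seat is a level dark plate 94 mm (x) by 332 mm (y), blue line across its middle. The slide plate goes on lengthwise, handle on the -x side (to the robot), which is free. A camera post, 200 mm tall, stands 275 mm to +y; its head begins 180 mm to +y.
- stand: The fixed camera stand: grey base, steel seat, post with a camera that looks at the seat's middle. Origin: on the bench under the seat's middle, axes as the seat's.
- flange_a: Bystander: three-lug steel flange, about 107 mm across and 12 mm thick, flat on the bench under flange_b. Origin: centre of its underside.
- flange_b: Bystander: aluminium flange of the same size, lying on flange_a. Origin: centre of its underside.
- flange_c: Bystander: aluminium flange of the same size, flat on the bench. Origin: centre of its underside.

How it is judged:
By the outcome, as a careful person would: the job done as asked, in the order asked, and still so for the second after the job is handed in, with the robot touching nothing.
It also fails if it takes over 58 s, if anything falls off the work surface, if the arm or the gripper's body presses on something with over 40 N, if the wrist force passes 120 N, or if a joint passes its speed limit or range.

## Working session

There is one attempt and no reset: what is moved stays moved. The work goes in short steps, Python scripts to look and compute and a tool call to move; the robot and the scene stay as the last step left them, time stands still between calls to the robot, and variables do not carry over. Pictures are saved under pics/ and viewed, at most 10 in all, crops included, and the job is handed in when it is done.

Besides the shell and the picture viewer there is one more tool, called by a JSON object that holds its "name" and its "arguments", one argument or row to a line. step_arm: Moves the arm, as the interface text tells. Its arguments: {"type":"object","properties":{"moves":{"type":"array","items":{"type":"array","items":{"type":"number"}}},"grip_force":{"type":"number"}},"required":["moves"]}

```bash
mkdir -p pics; cat > h.py <<'E'
import numpy as np, cv2, pickle
from scipy.spatial.transform import Rotation as R
from workcell import manip
def cam(n,save=None):
    o=manip.get_obs(); c=manip.camera(n)
    if n=="wrist":
        T=np.eye(4); T[:3,:3]=R.from_quat(o["ee_rot"]).as_matrix(); T[:3,3]=o["position"]
        W=np.linalg.inv(T@np.array(c["mount"])); c["rvec"]=cv2.Rodrigues(W[:3,:3])[0]; c["tvec"]=W[:3,3]
    for k in("K","dist_coeffs","rvec","tvec"): c[k]=np.array(c[k],float)
    if save:
        cv2.imwrite("pics/"+save+".png",c["image"]); pickle.dump(c,open(save+".pkl","wb"))
    return c
def ray(c,px):
    u=cv2.undistortPoints(np.array(px,float).reshape(-1,1,2),c["K"],c["dist_coeffs"]).reshape(-1,2)
    M=cv2.Rodrigues(c["rvec"])[0]; d=np.c_[u,np.ones(len(u))]@M; return -M.T@c["tvec"].ravel(),d
def plane(c,px,z):
    o,d=ray(c,px); return o+d*((np.broadcast_to(z,len(d))-o[2])/d[:,2])[:,None]
def proj(c,P): return cv2.projectPoints(np.array(P,float).reshape(-1,1,3),c["rvec"],c["tvec"],c["K"],c["dist_coeffs"])[0].reshape(-1,2)
E
python3 - <<'E'
from h import *
print({k:np.round(v,4) for k,v in manip.get_obs().items()})
for n in("side","top","wrist"):
    c=cam(n,n+"0"); print(n,c["K"].ravel(),c["dist_coeffs"],ray(c,[[320,200]]))
print(manip.grip_point_offset)
a=[cv2.imread(f"pics/{n}0.png") for n in("top","side")]
E
```

```text
{'clock': np.float64(0.0), 'joint_pos': array([-1.3146,  0.3329, -0.0647,  1.461 ,  0.0216,  1.3499, -0.0885]), 'joint_velocities': array([-0.    , -0.0021, -0.0011,  0.0013, -0.0006,  0.0001, -0.0007]), 'tau': array([ 3.00000e-04, -6.25443e+01,  4.94000e-02, -3.91603e+01,
        1.62000e-02,  9.80000e-03, -0.00000e+00]), 'position': array([0.1719, 0.6005, 0.2305]), 'ee_rot': array([ 1.389e-01,  9.903e-01, -7.000e-04, -1.000e-04]), 'ft_force': array([ 0.2649, -0.2674, -0.51  ]), 'torque': array([ 0.0189, -0.0248,  0.002 ]), 'grasp_force': np.float64(0.0), 'grip_width': np.float64(1.0001)}
side [431.52908895   0.         321.3168481    0.         431.52908895
 204.3423547    0.           0.           1.        ] [-0.02797725  0.          0.          0.          0.        ] (array([0.41062231, 0.86571709, 0.62804173]), array([[ 0.20914936, -0.81716649, -0.53722066]]))
top [407.44347401   0.         323.55218277   0.         407.44347401
 196.0958355    0.           0.           1.        ] [-0.01952617  0.          0.          0.          0.        ] (array([ 0.52324904, -0.00251319,  0.90125207]), array([[ 0.12937743,  0.03036707, -0.99121499]]))
wrist [288.30538515   0.         318.09993557   0.         288.30538515
 202.74527245   0.           0.           1.        ] [-0.02556531  0.          0.          0.          0.        ] (array([0.09397033, 0.62464223, 0.37442626]), array([[ 0.29517118, -0.08014554, -0.95214745]]))
0.0187
```

View pics/top0.png

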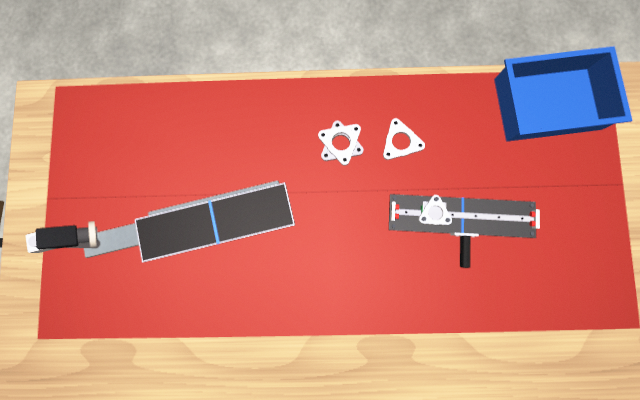

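View pics/side0.png

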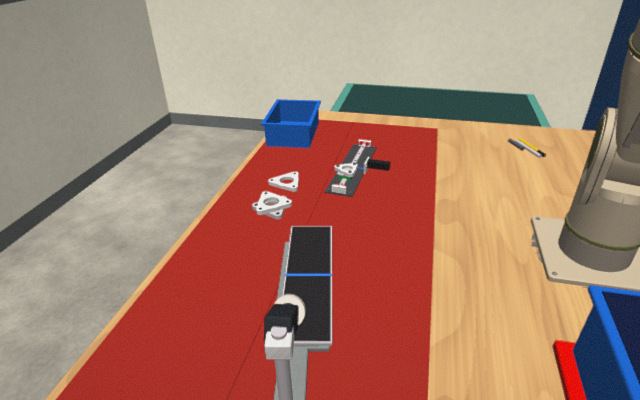

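The top view shows the stand seat centred near (214,222), tilted about 13°, and the plate's mark near (462,217). The carriage is at (435,211) and the handle tip at (465,267). I'll enlarge both.

```bash
python3 - <<'E'
import cv2,numpy as np
i=cv2.imread("pics/top0.png")
a=cv2.resize(i[185:275,380:550],None,fx=4.7,fy=4.7,interpolation=cv2.INTER_CUBIC)[:,:799]
cv2.imwrite("pics/cp.png",a)
b=cv2.resize(i[175:270,130:300],None,fx=4.7,fy=4.7,interpolation=cv2.INTER_CUBIC)[:,:799]
cv2.imwrite("pics/cs.png",b)
E
```

```text
(no output)
```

View pics/cp.png

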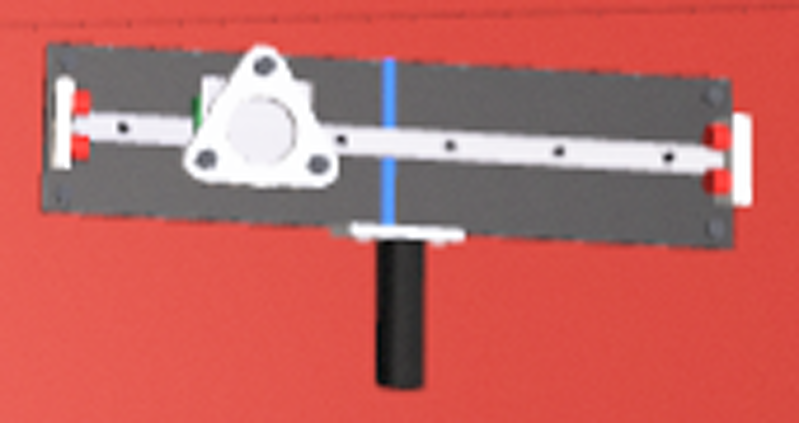

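View pics/cs.png

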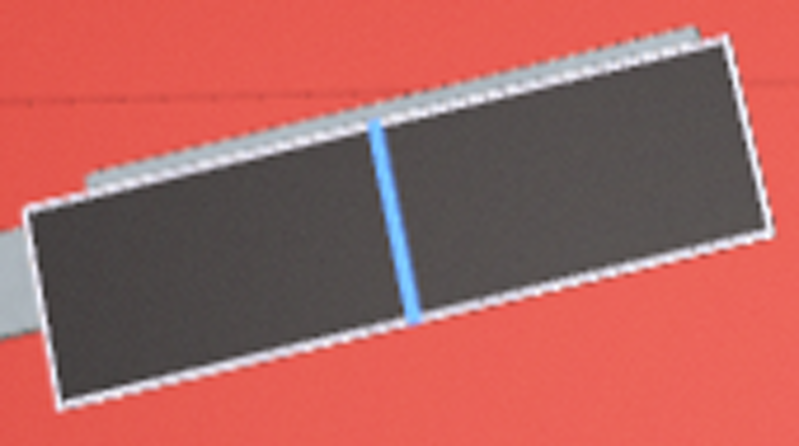

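```bash
python3 - <<'E'
from h import *
c=pickle.load(open("top0.pkl","rb"))
def g(p,ox,oy): return (np.array(p)+.5)/4.7-.5+[ox,oy]
def fit(p,z,w,l):
    # order: (+x,+y),(+x,-y),(-x,-y),(-x,+y)
    W=plane(c,p,z); m=np.array([[w,l],[w,-l],[-w,-l],[-w,l]])/2
    H=(m.T@(W[:,:2]-W[:,:2].mean(0))); th=np.arctan2(H[0,1]-H[1,0],H[0,0]+H[1,1])
    ctr=W[:,:2].mean(0); print("sides",[np.linalg.norm(W[i]-W[i-1]).round(4) for i in range(4)],"ctr",ctr.round(4),"yaw",th.round(4)); return ctr,th
P,tp=fit(g([(46,44),(733,78),(733,247),(41,211)],380,185),.006,.08,.32)
S,ts=fit(g([(25,210),(727,37),(773,235),(60,407)],130,175),.045,.094,.332)
rp=lambda t:np.array([[np.cos(t),-np.sin(t)],[np.sin(t),np.cos(t)]])
print("handle",P+rp(tp)@[-.078,0],"handle img", plane(c,g([(400,245),(400,385)],380,185),.038)[:,:2])
b=plane(c,g([(265,65),(206,159),(319,163)],380,185),.042)[:,:2].mean(0)
print("carr",rp(tp).T@(b-P))
print("mark",plane(c,g([(389,60),(388,222)],380,185),.006)[:,:2], plane(c,g([(375,122),(414,320)],130,175),.045)[:,:2])
print("place handle",S+rp(ts)@[-.078,0])
o=manip.get_obs(); print(R.from_quat(o["ee_rot"]).as_matrix().round(3))
w=pickle.load(open("side0.pkl","rb"))
for n,C,t,z,ww,l in (("p",P,tp,.006,.04,.16),("s",S,ts,.045,.047,.166)):
    print(n,proj(w,[np.r_[C+rp(t)@q,z] for q in([ww,l],[ww,-l],[-ww,-l],[-ww,l])]).round(1).tolist())
E
```

```text
sides [np.float64(0.0786), np.float64(0.321), np.float64(0.0789), np.float64(0.3195)] ctr [ 0.5983 -0.2857] yaw -0.0766
sides [np.float64(0.0912), np.float64(0.3292), np.float64(0.0927), np.float64(0.3291)] ctr [0.5942 0.2501] yaw 0.216
handle [ 0.52050515 -0.27975767] handle img [[ 0.55051721 -0.27807572]
 [ 0.4889292  -0.27389107]]
carr [0.00030279 0.06658954]
mark [[ 0.63796454 -0.28911585]
 [ 0.56227332 -0.28347503]] [[0.63977661 0.26022554]
 [0.54982566 0.241125  ]]
place handle [0.51797919 0.23338709]
[[-0.961  0.275 -0.   ]
 [ 0.275  0.961 -0.001]
 [-0.    -0.001 -1.   ]]
p [[325.0, 190.8], [353.5, 143.4], [377.0, 146.2], [353.0, 195.1]]
s [[276.6, 341.9], [291.8, 225.3], [332.5, 225.2], [333.0, 342.2]]
```

View pics/wrist0.png

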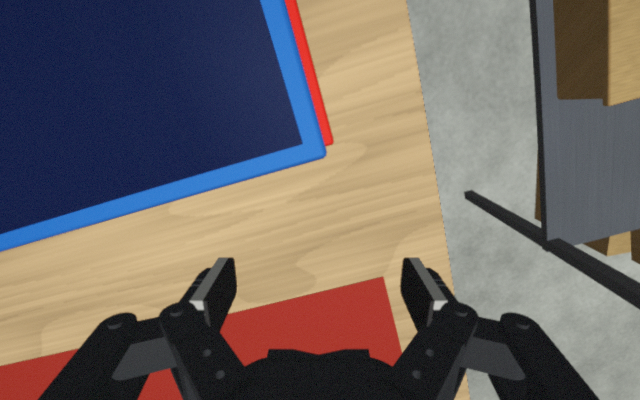

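The side view agrees with both poses to within about 2 px, so the measurements hold. I'll grip with the hand turned half round, which puts the wrist camera above the plate.

{"name": "step_arm", "arguments": {
  "moves": [
    [0,250,-350,90,0,0,-1.2],
    [0,250,-350,90,0,0,-1.2],
    [0,250,-350,90,0,0,-1.2],
    [0,250,-350,90,0,0,-1.2],
    [0,250,-350,90,0,0,-1.2],
    [0,250,-350,90,0,0,-1.2],
    [0,250,-350,90,0,0,-1.2],
    [0,250,-350,90,0,0,-1.2],
    [0,250,-350,90,0,0,-1.2],
    [0,250,-350,90,0,0,-1.2]
  ],
  "grip_force": 100
}}

```text
clock: 1.15
position: [0.4254, 0.2458, 0.3227]
ee_rot: [0.677, 0.736, 0.001, 0.001]
ft_force: [-0.1, 0.5, -0.8]
grip_width: 1.0
grasp_force: 0.0
```

{"name": "step_arm", "arguments": {
  "moves": [
    [0,100,-530,-120,0,0,-1.74],
    [0,100,-530,-120,0,0,-1.74],
    [0,100,-530,-120,0,0,-1.74],
    [0,100,-530,-120,0,0,-1.74],
    [0,100,-530,-120,0,0,-1.74],
    [0,100,-530,-120,0,0,-1.74],
    [0,100,-530,-120,0,0,-1.74],
    [0,100,-530,-120,0,0,-1.74],
    [0,100,-530,-120,0,0,-1.74],
    [0,100,-530,-120,0,0,-1.74]
  ]
}}

```text
clock: 2.15
position: [0.5129, -0.2297, 0.2123]
ee_rot: [0.997, 0.079, 0.0, -0.0]
ft_force: [0.5, 0.9, -0.0]
grip_width: 1.001
grasp_force: 0.0
```

```bash
python3 - <<'E'
from h import *
o=manip.get_obs(); print({k:np.round(o[k],4) for k in("clock","joint_pos","position","ee_rot")}); print(R.from_quat(o["ee_rot"]).as_matrix().round(4))
E
```

```text
{'clock': np.float64(2.15), 'joint_pos': array([-0.3696,  0.2555,  0.8391,  1.6959, -0.1983,  1.2779, -0.9014]), 'position': array([ 0.5129, -0.2297,  0.2123]), 'ee_rot': array([ 9.969e-01,  7.910e-02,  4.000e-04, -1.000e-04])}
[[ 9.875e-01  1.578e-01  7.000e-04]
 [ 1.578e-01 -9.875e-01  3.000e-04]
 [ 7.000e-04 -1.000e-04 -1.000e+00]]
```

{"name": "step_arm", "arguments": {
  "moves": [
    [0,5,-40,-80,0,0,-0.2],
    [0,5,-40,-80,0,0,-0.2],
    [0,5,-40,-80,0,0,-0.2],
    [0,5,-40,-80,0,0,-0.2],
    [0,5,-40,-80,0,0,-0.2]
  ]
}}

```text
clock: 2.65
position: [0.5186, -0.2678, 0.1342]
ee_rot: [1.0, -0.017, 0.001, -0.0]
ft_force: [-0.1, 0.3, -0.4]
grip_width: 1.001
grasp_force: 0.0
```

```bash
python3 - <<'E'
from h import *
o=manip.get_obs(); print({k:np.round(o[k],4) for k in("clock","joint_pos","position","ee_rot")}); print(R.from_quat(o["ee_rot"]).as_matrix().round(4))
c=cam("wrist","w1")
E
```

```text
{'clock': np.float64(2.65), 'joint_pos': array([-0.2727,  0.4057,  0.8387,  1.7323, -0.3287,  1.1488, -0.9436]), 'position': array([ 0.5186, -0.2678,  0.1342]), 'ee_rot': array([ 0.9998, -0.0174,  0.001 , -0.    ])}
[[ 9.994e-01 -3.480e-02  2.000e-03]
 [-3.480e-02 -9.994e-01  0.000e+00]
 [ 2.000e-03 -1.000e-04 -1.000e+00]]
```

View pics/w1.png

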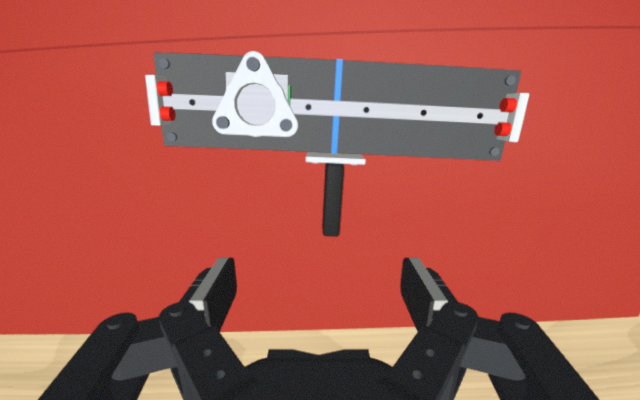

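The wrist view shows the plate corners at about (155,52), (521,71), (499,160) and (163,146), and the handle from (334,165) to (331,235). I'll cross-check the pose from these.

```bash
python3 - <<'E'
from h import *
c=pickle.load(open("w1.pkl","rb"))
W=plane(c,[(155,52),(521,71),(499,160),(163,146)],.006); print(W.round(4), W.mean(0).round(4))
print([np.linalg.norm(W[i]-W[i-1]).round(4) for i in range(4)])
d=W[0]+W[3]-W[1]-W[2]; t=np.arctan2(-d[0],d[1]); print("yaw",t, "handle",W.mean(0)[:2]+np.array([np.cos(t),np.sin(t)])*-.078)
print("handle top",plane(c,[(334.5,165),(331,233)],.038),"bolts",plane(c,[(253,64),(223,123),(286,126)],.042).mean(0))
E
```

```text
[[ 0.6506 -0.1309  0.006 ]
 [ 0.6247 -0.4486  0.006 ]
 [ 0.5462 -0.4408  0.006 ]
 [ 0.5707 -0.1223  0.006 ]] [ 0.598  -0.2856  0.006 ]
[np.float64(0.0803), np.float64(0.3188), np.float64(0.0789), np.float64(0.3195)]
yaw -0.0788475585215369 handle [ 0.52028562 -0.27949672]
handle top [[ 0.552739   -0.28137588  0.038     ]
 [ 0.49048671 -0.27709424  0.038     ]] bolts [ 0.60295088 -0.21939572  0.042     ]
```

{"name": "step_arm", "arguments": {
  "moves": [
    [0,2,-12,-50,0,0.002,-0.043],
    [0,2,-12,-70,0,0.002,-0.043],
    [0,2,-12,-70,0,0.002,-0.043],
    [0,2,-12,-70,0,0.002,-0.043]
  ]
}}

```text
clock: 3.1
position: [0.5205, -0.2804, 0.0644]
ee_rot: [0.999, -0.039, -0.0, 0.0]
ft_force: [0.4, 0.3, 0.8]
grip_width: 0.997
grasp_force: 0.0
```

```bash
python3 - <<'E'
from h import *
o=manip.get_obs(); print(np.round(o["position"],4)); print(R.from_quat(o["ee_rot"]).as_matrix().round(4))
E
```

```text
[ 0.5205 -0.2804  0.0644]
[[ 9.969e-01 -7.870e-02 -2.000e-04]
 [-7.870e-02 -9.969e-01 -2.000e-04]
 [-2.000e-04  2.000e-04 -1.000e+00]]
```

{"name": "step_arm", "arguments": {
  "moves": [
    [0,0,1,-30,0,0,0],
    [0,0,1,-50,0,0,0],
    [0,0,1,-57,0,0,0],
    [0,0,1,-57,0,0,0],
    [0.6,0,1,-57,0,0,0],
    [0.6,0,1,-57,0,0,0],
    [0.6,0,1,-57,0,0,0],
    [0.6,0,1,-57,0,0,0]
  ],
  "grip_force": 30
}}

```text
clock: 3.9
position: [0.5198, -0.2798, 0.0063]
ee_rot: [0.999, -0.04, -0.001, 0.0]
ft_force: [0.4, 0.0, -0.2]
grip_width: 0.396
grasp_force: 0.0
```

{"name": "step_arm", "arguments": {
  "moves": [
    [1,0,0,0,0,0,0],
    [1,0,0,0,0,0,0],
    [1,0,0,0,0,0,0],
    [1,0,0,0,0,0,0],
    [1,0,0,0,0,0,0],
    [1,0,0,0,0,0,0]
  ]
}}

```text
clock: 4.5
position: [0.5195, -0.2799, 0.006]
ee_rot: [0.999, -0.04, -0.001, 0.0]
ft_force: [-1.1, 0.2, 5.1]
grip_width: 0.187
grasp_force: 34.7
```

{"name": "step_arm", "arguments": {
  "moves": [
    [1,0,0,0,0,0,0],
    [1,0,0,0,0,0,0],
    [1,0,0,0,0,0,0]
  ],
  "grip_force": 110
}}

```text
clock: 4.8
position: [0.5195, -0.2799, 0.0061]
ee_rot: [0.999, -0.04, -0.001, 0.0]
ft_force: [-2.0, 1.1, 7.6]
grip_width: 0.17
grasp_force: 107.1
```

```bash
python3 - <<'E'
from h import *
o=manip.get_obs(); print(np.round(o["position"],4)); print(R.from_quat(o["ee_rot"]).as_matrix().round(4),np.round(o["torque"],3))
c=cam("wrist","g0"); pickle.dump(o,open("g0o.pkl","wb"))
E
```

```text
[ 0.5195 -0.2799  0.0061]
[[ 9.968e-01 -8.040e-02 -1.700e-03]
 [-8.040e-02 -9.968e-01 -0.000e+00]
 [-1.700e-03  2.000e-04 -1.000e+00]] [ 0.138  0.449 -0.049]
```

View pics/g0.png

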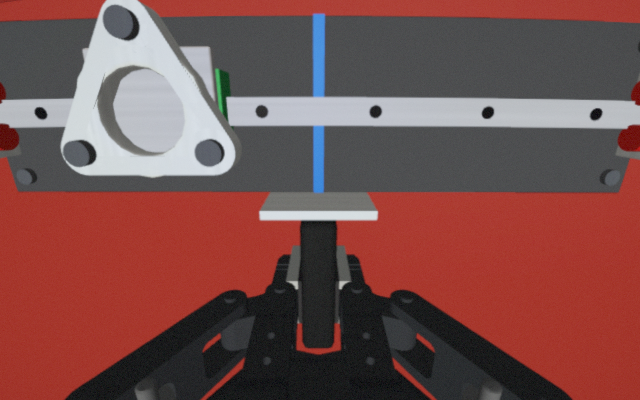

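Gripped at 107 N. The wrist view shows rail holes at row ~113, the mark at column 319 and the flange bolts at (122,22), (79,153) and (209,152). I'll build the tracker from these.

```bash
cat > track.py <<'E'
from h import *
import sys,json
ref=pickle.load(open("g0.pkl","rb")); ro=pickle.load(open("g0o.pkl","rb"))
K,D=ref["K"],ref["dist_coeffs"]; g=lambda i:cv2.cvtColor(i,cv2.COLOR_BGR2GRAY)
m=plane(ref,[(319,14),(319,192)],.006); ax=m[0]-m[1]; yaw=np.arctan2(ax[1],ax[0])
Rp=R.from_euler("z",yaw).as_matrix(); C0=m[1]+Rp@[.04,0,0]; C0[2]=0
PX=np.array([(40,113),(262,112),(376,112),(488,113),(596,114),(27,176),(612,177),(313,192),(325,192),(262,212),(376,212),(260,219),(377,219)],np.float32)
Z=np.array([.016]*5+[.008]*2+[.006]*2+[.03]*4)
gr=g(ref["image"])
PX[:7]=cv2.cornerSubPix(gr,PX[:7].reshape(-1,1,2).copy(),(1,1),(-1,-1),(3,20,.01)).reshape(-1,2)
OBJ=(plane(ref,PX,Z)-C0)@Rp
Mt=lambda c:np.array(c["mount"],float)
def toolR(o): return R.from_quat(o["ee_rot"]).as_matrix()
Rw=cv2.Rodrigues(ref["rvec"])[0]; r0=cv2.Rodrigues(Rw@Rp)[0]; t0=(Rw@C0+ref["tvec"].ravel()).reshape(3,1)
ys=np.arange(.13,-.13,-.0005); xs=np.arange(.045,-.045,-.0005)
G=np.stack(np.meshgrid(xs,ys,indexing="ij")+[np.full((len(xs),len(ys)),.038)],-1) if False else np.dstack([*np.meshgrid(xs,ys,indexing="ij"),np.full((len(xs),len(ys)),.038)])
def rect(im,r,t):
    p=cv2.projectPoints(G.reshape(-1,1,3),r,t,K,D)[0].reshape(len(xs),len(ys),2).astype(np.float32)
    return cv2.remap(im,p[...,0],p[...,1],cv2.INTER_LINEAR)
b=(plane(ref,[(122,22),(79,153),(209,152)],.042)-C0)@Rp; y0=b[:,1].mean()
j0=int(round((.13-y0)/.0005)); R0=rect(gr,r0,t0); T=R0[20:,j0-70:j0+70]; yT=.13-j0*.0005
def meas():
    o=manip.get_obs(); c=manip.camera("wrist"); im=g(c["image"])
    q,s,e=cv2.calcOpticalFlowPyrLK(gr,im,PX.reshape(-1,1,2),None,winSize=(15,15),maxLevel=3)
    ok=(s.ravel()==1)&(e.ravel()<12); q=q.reshape(-1,2)
    r,t=r0.copy(),t0.copy()
    for _ in range(3):
        r,t=cv2.solvePnPRefineLM(OBJ[ok],q[ok].astype(float),K,D,r,t)
        res=np.linalg.norm(cv2.projectPoints(OBJ,r,t,K,D)[0].reshape(-1,2)-q,axis=1); ok=ok&(res<max(.6,2*np.median(res[ok])))
    A=toolR(o)@Mt(c)[:3,:3]@cv2.Rodrigues(r)[0]
    A0=toolR(ro)@Mt(c)[:3,:3]@cv2.Rodrigues(r0)[0]
    S=cv2.matchTemplate(rect(im,r,t)[20:],T,cv2.TM_CCOEFF_NORMED)[0]; k=int(S.argmax()); d=0
    if 0<k<len(S)-1: d=.5*(S[k-1]-S[k+1])/(S[k-1]-2*S[k]+S[k+1])
    Tt=toolR(o); pw=Tt@(Mt(c)[:3,:3]@t.ravel()+Mt(c)[:3,3])+o["position"]
    return dict(t=o["clock"],y=yT-(k+d-(j0-70))*.0005,sc=S[k],tilt=A[2,1]-A0[2,1],sag=A[2,0]-A0[2,0],yaw=np.arctan2(A[1,0],A[0,0]),pw=pw,n=int(ok.sum()),res=res[ok].max(),tz=Tt[2,1],tx=Tt[2,0],pos=o["position"],im=c["image"])
def go(n=3):
    L=[meas() for _ in range(n)]
    t=np.array([l["t"] for l in L]); y=np.array([l["y"] for l in L])
    v=np.polyfit(t,y,1)[0] if n>1 else 0
    f=lambda k:np.mean([l[k] for l in L])
    print(f"t={t[-1]:.2f} y={1e3*y[-1]:.2f} (mean {1e3*y.mean():.2f}@{t.mean():.2f}) v={1e3*v:.1f}mm/s tilt={1e3*f('tilt'):.2f} sag={1e3*f('sag'):.1f}mrad yaw={f('yaw'):.4f} sc={f('sc'):.3f} n={L[-1]['n']} res={L[-1]['res']:.2f} toolTilt y{-1e3*f('tz'):.2f} x{1e3*f('tx'):.2f}")
    print("pos",L[-1]["pos"].round(4),"plate",L[-1]["pw"].round(4)); return L
if __name__=="__main__": go(int(sys.argv[1]) if len(sys.argv)>1 else 3)
E
python3 - <<'E'
from track import *
print(C0,yaw,b.round(4),OBJ.round(4).tolist()); go(2)
cv2.imwrite("pics/rect.png",R0)
E
```

```text
[ 0.59793589 -0.2851799   0.        ] -0.08018131455952615 [[ 0.0295  0.0656  0.042 ]
 [-0.0139  0.0912  0.042 ]
 [-0.0138  0.0413  0.042 ]] [[0.0006, 0.1268, 0.016], [-0.0, 0.0254, 0.016], [-0.0002, -0.0254, 0.016], [-0.0002, -0.0757, 0.016], [-0.0003, -0.126, 0.016], [-0.0305, 0.1507, 0.008], [-0.0314, -0.1519, 0.008], [-0.04, 0.0031, 0.006], [-0.04, -0.0031, 0.006], [-0.0422, 0.0254, 0.03], [-0.0423, -0.0252, 0.03], [-0.0455, 0.0265, 0.03], [-0.0456, -0.0258, 0.03]]
t=4.90 y=66.00 (mean 66.00@4.88) v=-0.1mm/s tilt=-0.01 sag=-0.3mrad yaw=-0.0801 sc=1.000 n=13 res=0.09 toolTilt y-0.15 x-1.66
pos [ 0.5196 -0.2799  0.0062] plate [ 0.598  -0.2852  0.    ]
```

{"name": "step_arm", "arguments": {
  "moves": [
    [1,0,0,4,0.004,0,0],
    [1,0,0,10,0.008,-0.0006,0],
    [1,0,0,18,0.008,-0.0006,0],
    [1,0,0,25,0.008,-0.0006,0]
  ]
}}

```text
clock: 5.35
position: [0.5192, -0.2797, 0.0311]
ee_rot: [0.999, -0.04, -0.001, -0.004]
ft_force: [0.8, -0.3, -6.6]
grip_width: 0.166
grasp_force: 107.3
```

```bash
python3 track.py 3
```

```text
t=5.45 y=62.37 (mean 63.16@5.40) v=-14.6mm/s tilt=6.30 sag=-7.6mrad yaw=-0.0790 sc=0.994 n=13 res=0.22 toolTilt y7.60 x-1.31
pos [ 0.5201 -0.28    0.0319] plate [ 0.5983 -0.2851  0.0252]
```

{"name": "step_arm", "arguments": {
  "moves": [
    [1,0,0,8,0,0,0],
    [1,0,0,16,0,0,0],
    [1,0,0,24,0,0,0],
    [1,0,0,32,0,0,0],
    [1,0,0,40,-0.003,0,0],
    [1,0,0,48,-0.0055,0.0004,0],
    [1,0,0,56,-0.0055,0.0004,0],
    [1,0,0,64,-0.0055,0.0004,0]
  ]
}}

```text
clock: 6.3
position: [0.5195, -0.2796, 0.0954]
ee_rot: [0.999, -0.04, -0.001, -0.001]
ft_force: [0.7, 0.0, -7.1]
grip_width: 0.171
grasp_force: 107.7
```

```bash
python3 track.py 3
```

```text
t=6.40 y=21.35 (mean 24.91@6.35) v=-84.8mm/s tilt=-154.58 sag=29.1mrad yaw=-0.0561 sc=0.653 n=11 res=20.53 toolTilt y2.07 x-0.77
pos [ 0.5201 -0.28    0.0961] plate [ 0.5941 -0.2907  0.0624]
```

```bash
python3 - <<'E'
s=open("track.py").read()
s=s.replace("PX.reshape(-1,1,2),None,winSize=(15,15),maxLevel=3)","PX.reshape(-1,1,2),PX.reshape(-1,1,2).copy(),winSize=(15,15),maxLevel=1,flags=cv2.OPTFLOW_USE_INITIAL_FLOW)")
s=s.replace("q=q.reshape(-1,2)\n","q=q.reshape(-1,2); dq=q-PX; dev=np.linalg.norm(dq-np.median(dq[ok],axis=0),axis=1); ok&=dev<5; DBG.update(dq=dq,e=e.ravel(),im=c['image'])\n").replace("import sys,json","import sys\nDBG={}")
open("track.py","w").write(s)
E
python3 - <<'E'
from track import *
go(2); cv2.imwrite("pics/t1.png",DBG["im"]); print(np.c_[DBG["dq"],DBG["e"]].round(2).tolist())
E
```

```text
t=6.50 y=21.44 (mean 22.59@6.47) v=-46.0mm/s tilt=1.84 sag=-8.6mrad yaw=-0.0788 sc=0.862 n=12 res=0.18 toolTilt y2.34 x-1.37
pos [ 0.5195 -0.2796  0.0948] plate [ 0.5978 -0.2847  0.0879]
[[1.440000057220459, 0.4000000059604645, 5.730000019073486], [1.25, 22.200000762939453, 78.2699966430664], [-0.5199999809265137, 0.09000000357627869, 2.700000047683716], [-0.9300000071525574, -0.05000000074505806, 2.880000114440918], [-1.3300000429153442, -0.20000000298023224, 3.2200000286102295], [0.9900000095367432, 0.23999999463558197, 2.240000009536743], [-0.6100000143051147, -0.25999999046325684, 1.7300000190734863], [-0.10000000149011612, 0.07999999821186066, 1.8200000524520874], [-0.17000000178813934, 0.1899999976158142, 1.8799999952316284], [0.11999999731779099, -0.5199999809265137, 2.940000057220459], [-0.3199999928474426, -0.47999998927116394, 3.2899999618530273], [0.10000000149011612, -0.550000011920929, 2.0799999237060547], [-0.28999999165534973, -0.5400000214576721, 2.5299999713897705]]
```

{"name": "step_arm", "arguments": {
  "moves": [
    [1,0,0,3,-0.008,0.0006,0],
    [1,0,0,9,-0.008,0.0006,0],
    [1,0,0,15,-0.008,0.0006,0],
    [1,0,0,21,-0.008,0.0006,0],
    [1,0,0,27,-0.008,0.0006,0],
    [1,0,0,33,-0.005,0.0004,0],
    [1,0,0,38,-0.0025,0.0002,0]
  ]
}}

```text
clock: 7.25
position: [0.5196, -0.2798, 0.1334]
ee_rot: [0.999, -0.04, -0.001, -0.0]
ft_force: [0.6, -0.2, -6.9]
grip_width: 0.169
grasp_force: 107.7
```

```bash
python3 track.py 3
```

```text
t=7.35 y=5.51 (mean 5.45@7.30) v=2.1mm/s tilt=-0.36 sag=-8.3mrad yaw=-0.0790 sc=0.819 n=11 res=0.16 toolTilt y-0.16 x-0.97
pos [ 0.5198 -0.2801  0.1336] plate [ 0.5981 -0.2852  0.1268]
```

```bash
python3 - <<'E'
s=open("track.py").read()
s=s.replace("def rect(im,r,t):\n    p=cv2.projectPoints(G.reshape","def rect(im,r,t,dz=0):\n    p=cv2.projectPoints((G+[0,0,dz]).reshape")
s=s.replace("def meas():","""R42=rect(gr,r0,t0,.004); H=17
def ix(x,y): return int(round((.045-x)/.0005)),int(round((.13-y)/.0005))
BT=[]
for x_,y_,_ in b:
    i,j=ix(x_,y_); i0=max(0,i-H); BT.append((i0,R42[i0:i+H+1,j-H:j+H+1],(.13-j*.0005)-b[:,1].mean()))
def bolts(im,r,t,yc):
    Q=rect(im,r,t,.004); Y=[]; W=[]
    for i0,P,off in BT:
        jc=int(round((.13-yc-off)/.0005)); lo=max(0,jc-H-14); hi=jc+H+15
        S=cv2.matchTemplate(Q[max(0,i0-3):i0+P.shape[0]+3,lo:hi],P,cv2.TM_CCOEFF_NORMED).max(0); k=int(S.argmax()); d=0
        if 0<k<len(S)-1: d=.5*(S[k-1]-S[k+1])/(S[k-1]-2*S[k]+S[k+1])
        Y.append(.13-(lo+k+d+H)*.0005-off); W.append(S[k])
    DBG.update(by=np.array(Y)*1e3,bw=np.array(W)); return np.average(Y,weights=np.array(W)**8)
def meas():""")
s=s.replace("    return dict(t=","    yc=yT-(k+d-(j0-70))*.0005; y=bolts(im,r,t,yc)\n    return dict(yc=yc,t=").replace("y=yT-(k+d-(j0-70))*.0005,sc","y=y,sc")
s=s.replace('print("pos",','print("coarse",round(1e3*L[-1]["yc"],2),"bolts",DBG["by"].round(2),DBG["bw"].round(2),"pos",')
open("track.py","w").write(s)
E
python3 - <<'E'
from track import *
print(bolts(gr,r0,t0,y0)*1e3); go(2); cv2.imwrite("pics/t2.png",DBG["im"])
E
```

```text
66.01392677441646
t=7.45 y=6.81 (mean 6.89@7.43) v=-3.0mm/s tilt=-0.31 sag=-9.0mrad yaw=-0.0789 sc=0.817 n=11 res=0.15 toolTilt y-0.19 x-1.69
coarse 5.08 bolts [6.85 6.99 6.61] [0.89 0.89 0.89] pos [ 0.5194 -0.2797  0.1327] plate [ 0.5977 -0.2849  0.1258]
```

View pics/t2.png

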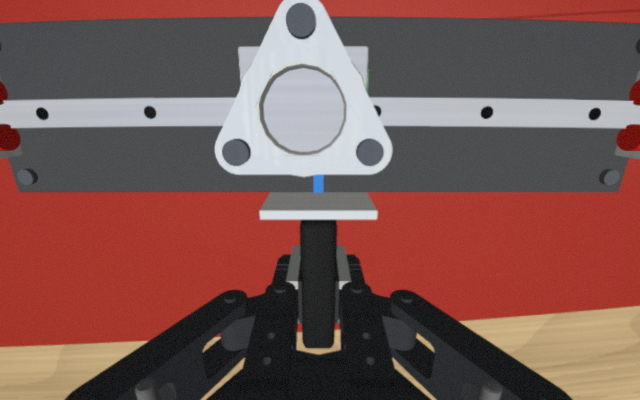

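The wrist view shows the flange bolts at columns 236 and 370 with the mark at 319. The carriage is therefore at about +6 mm, which agrees with the tracker. I'll nudge it to the mark and level the sag.

{"name": "step_arm", "arguments": {
  "moves": [
    [1,0,0,0,0.0042,-0.0013,0],
    [1,0,0,0,0.0041,-0.0023,0],
    [1,0,0,0,0.004,-0.0033,0],
    [1,0,0,0,0.0039,-0.0043,0],
    [1,0,0,0,-0.0001,-0.005,0],
    [1,0,0,0,-0.0002,-0.006,0],
    [1,0,0,0,-0.0003,-0.007,0],
    [1,0,0,0,-0.0004,-0.008,0],
    [1,0,0,0,-0.0004,-0.009,0],
    [1,0,0,0,-0.0004,-0.009,0]
  ]
}}

```text
clock: 8.5
position: [0.5195, -0.2797, 0.1328]
ee_rot: [0.999, -0.04, 0.004, 0.0]
ft_force: [-0.1, -0.8, -7.3]
grip_width: 0.168
grasp_force: 107.7
```

```bash
python3 track.py 3
```

```text
t=8.60 y=-0.56 (mean -0.33@8.55) v=-4.6mm/s tilt=0.07 sag=-0.1mrad yaw=-0.0788 sc=0.804 n=11 res=0.16 toolTilt y0.15 x7.05
coarse -2.5 bolts [-0.54 -0.29 -0.81] [0.88 0.87 0.88] pos [ 0.5194 -0.2797  0.1327] plate [ 0.5978 -0.2849  0.1266]
```

{"name": "step_arm", "arguments": {
  "moves": [
    [1,0,0.1,0,-0.0021,0,0.0001],
    [1,0,0.4,0,-0.0021,0,0.0002],
    [1,0,0.9,0,-0.0021,0,0.0005],
    [1,0,1.6,0,-0.0021,0,0.0009],
    [1,0,2.5,0,-0.0021,0,0.0014],
    [1,0,3.6,0,-0.0021,0,0.0021],
    [1,0,4.9,0,-0.0021,0,0.0028],
    [1,0,6.4,0,-0.0021,0,0.0037],
    [1,0,8.1,0,-0.0021,0,0.0047],
    [1,0,10,0,-0.0021,0,0.0058]
  ]
}}

```text
clock: 9.65
position: [0.5195, -0.2696, 0.1328]
ee_rot: [0.999, -0.037, 0.004, 0.001]
ft_force: [-0.4, -0.2, -5.5]
grip_width: 0.17
grasp_force: 107.7
```

{"name": "step_arm", "arguments": {
  "moves": [
    [1,0,2.1,0,0,0,0.0012],
    [1,0,4.4,0,0,0,0.0025],
    [1,0,6.9,0,0,0,0.004],
    [1,0,9.6,0,0,0,0.0055],
    [1,0,12.5,0,0,0,0.0072],
    [1,0,15.6,0,0,0,0.009],
    [1,0,18.9,0,0,0,0.0109],
    [1,0,22.4,0,0,0,0.0129],
    [1,0,26.1,0,0,0,0.015],
    [1,0,30,0,0,0,0.0173]
  ]
}}

```text
clock: 10.65
position: [0.5195, -0.2394, 0.1328]
ee_rot: [1.0, -0.028, 0.004, 0.001]
ft_force: [0.3, 0.1, -6.4]
grip_width: 0.171
grasp_force: 107.7
```

{"name": "step_arm", "arguments": {
  "moves": [
    [1,0,4.1,0,0,0,0.0024],
    [1,0,8.4,0,0,0,0.0048],
    [1,0,12.9,0,0,0,0.0074],
    [1,0,17.6,0,0,0,0.0101],
    [1,0,22.5,0,0,0,0.013],
    [1,0,27.6,0,0,0,0.0159],
    [1,0,32.9,0,0,0,0.019],
    [1,0,38.4,0,0,0,0.0221],
    [1,0,44.1,0,0,0,0.0254],
    [1,0,50,0,0,0,0.0288]
  ]
}}

```text
clock: 11.65
position: [0.5195, -0.1892, 0.1328]
ee_rot: [1.0, -0.014, 0.004, 0.001]
ft_force: [0.6, -0.1, -5.6]
grip_width: 0.167
grasp_force: 107.7
```

{"name": "step_arm", "arguments": {
  "moves": [
    [1,0,5.9,0,0.0042,0,0.0034],
    [1,0,11.6,0,0.0042,0,0.0067],
    [1,0,17.1,0,0.0042,0,0.0098],
    [1,0,22.4,0,0.0042,0,0.0129],
    [1,0,27.5,0,0.0042,0,0.0158],
    [1,0,32.4,0,0.0042,0,0.0187],
    [1,0,37.1,0,0.0042,0,0.0214],
    [1,0,41.6,0,0.0042,0,0.024],
    [1,0,45.9,0,0.0042,0,0.0264],
    [1,0,50,0,0.0042,0,0.0288]
  ]
}}

```text
clock: 12.65
position: [0.5195, -0.1394, 0.1328]
ee_rot: [1.0, 0.0, 0.004, -0.001]
ft_force: [-0.3, 0.1, -7.1]
grip_width: 0.171
grasp_force: 107.7
```

{"name": "step_arm", "arguments": {
  "moves": [
    [1,0,3.9,0,0,0,0.0022],
    [1,0,7.6,0,0,0,0.0044],
    [1,0,11.1,0,0,0,0.0064],
    [1,0,14.4,0,0,0,0.0083],
    [1,0,17.5,0,0,0,0.0101],
    [1,0,20.4,0,0,0,0.0118],
    [1,0,23.1,0,0,0,0.0133],
    [1,0,25.6,0,0,0,0.0147],
    [1,0,27.9,0,0,0,0.0161],
    [1,0,30,0,0,0,0.0173]
  ]
}}

```text
clock: 13.65
position: [0.5195, -0.1096, 0.1328]
ee_rot: [1.0, 0.009, 0.004, -0.001]
ft_force: [0.3, -0.3, -6.5]
grip_width: 0.171
grasp_force: 107.7
```

{"name": "step_arm", "arguments": {
  "moves": [
    [1,0,1.9,0,0,0,0.0011],
    [1,0,3.6,0,0,0,0.0021],
    [1,0,5.1,0,0,0,0.0029],
    [1,0,6.4,0,0,0,0.0037],
    [1,0,7.5,0,0,0,0.0043],
    [1,0,8.4,0,0,0,0.0048],
    [1,0,9.1,0,0,0,0.0052],
    [1,0,9.6,0,0,0,0.0055],
    [1,0,9.9,0,-0.001,0,0.0057],
    [1,0,10,0,-0.0021,0,0.0058]
  ]
}}

```text
clock: 14.65
position: [0.5195, -0.0997, 0.1328]
ee_rot: [1.0, 0.012, 0.004, -0.0]
ft_force: [0.0, -0.2, -5.9]
grip_width: 0.171
grasp_force: 107.7
```

```bash
python3 track.py 3
```

```text
t=14.75 y=-2.25 (mean -2.28@14.70) v=0.4mm/s tilt=-0.03 sag=-0.5mrad yaw=0.0254 sc=0.798 n=11 res=0.16 toolTilt y0.04 x7.09
coarse -4.25 bolts [-2.22 -1.97 -2.53] [0.88 0.87 0.89] pos [ 0.5195 -0.0997  0.1327] plate [ 0.5981 -0.0966  0.1266]
```

{"name": "step_arm", "arguments": {
  "moves": [
    [1,0,0.1,0,-0.0021,0,0.0001],
    [1,0,0.4,0,-0.0021,0,0.0002],
    [1,0,0.9,0,-0.0021,0,0.0005],
    [1,0,1.6,0,-0.0021,0,0.0009],
    [1,0,2.5,0,-0.0021,0,0.0014],
    [1,0,3.6,0,-0.0021,0,0.0021],
    [1,0,4.9,0,-0.0021,0,0.0028],
    [1,0,6.4,0,-0.0021,0,0.0037],
    [1,0,8.1,0,-0.0021,0,0.0047],
    [1,0,10,0,-0.0021,0,0.0058]
  ]
}}

```text
clock: 15.8
position: [0.5195, -0.0895, 0.1327]
ee_rot: [1.0, 0.015, 0.004, 0.001]
ft_force: [-0.2, 0.3, -7.4]
grip_width: 0.169
grasp_force: 107.7
```

{"name": "step_arm", "arguments": {
  "moves": [
    [1,0,2.1,0,0,0,0.0012],
    [1,0,4.4,0,0,0,0.0025],
    [1,0,6.9,0,0,0,0.004],
    [1,0,9.6,0,0,0,0.0055],
    [1,0,12.5,0,0,0,0.0072],
    [1,0,15.6,0,0,0,0.009],
    [1,0,18.9,0,0,0,0.0109],
    [1,0,22.4,0,0,0,0.0129],
    [1,0,26.1,0,0,0,0.015],
    [1,0,30,0,0,0,0.0173]
  ]
}}

```text
clock: 16.8
position: [0.5195, -0.0594, 0.1327]
ee_rot: [1.0, 0.023, 0.004, 0.001]
ft_force: [0.5, 0.0, -6.9]
grip_width: 0.169
grasp_force: 107.7
```

{"name": "step_arm", "arguments": {
  "moves": [
    [1,0,4.1,0,0,0,0.0024],
    [1,0,8.4,0,0,0,0.0048],
    [1,0,12.9,0,0,0,0.0074],
    [1,0,17.6,0,0,0,0.0101],
    [1,0,22.5,0,0,0,0.013],
    [1,0,27.6,0,0,0,0.0159],
    [1,0,32.9,0,0,0,0.019],
    [1,0,38.4,0,0,0,0.0221],
    [1,0,44.1,0,0,0,0.0254],
    [1,0,50,0,0,0,0.0288]
  ]
}}

```text
clock: 17.8
position: [0.5195, -0.0092, 0.1327]
ee_rot: [0.999, 0.038, 0.004, 0.001]
ft_force: [0.0, 0.6, -7.1]
grip_width: 0.166
grasp_force: 107.7
```

{"name": "step_arm", "arguments": {
  "moves": [
    [1,0,6.1,0,0,0,0.0035],
    [1,0,12.4,0,0,0,0.0071],
    [1,0,18.9,0,0,0,0.0109],
    [1,0,25.6,0,0,0,0.0147],
    [1,0,32.5,0,0,0,0.0187],
    [1,0,39.6,0,0,0,0.0228],
    [1,0,46.9,0,0,0,0.027],
    [1,0,54.4,0,0,0,0.0313],
    [1,0,62.1,0,0,0,0.0357],
    [1,0,70,0,0,0,0.0403]
  ]
}}

```text
clock: 18.8
position: [0.5195, 0.061, 0.1327]
ee_rot: [0.998, 0.058, 0.004, 0.001]
ft_force: [1.3, -0.1, -6.7]
grip_width: 0.17
grasp_force: 107.7
```

{"name": "step_arm", "arguments": {
  "moves": [
    [1,0,8,0,0.0021,0,0.0046]
  ]
}}

```text
clock: 18.9
position: [0.5195, 0.069, 0.1327]
ee_rot: [0.998, 0.06, 0.004, -0.0]
ft_force: [-0.8, -0.7, -6.7]
grip_width: 0.172
grasp_force: 107.7
```

{"name": "step_arm", "arguments": {
  "moves": [
    [1,0,7.9,0,0.0021,0,0.0045],
    [1,0,15.6,0,0.0021,0,0.009],
    [1,0,23.1,0,0.0021,0,0.0133],
    [1,0,30.4,0,0.0021,0,0.0175],
    [1,0,37.5,0,0.0021,0,0.0216],
    [1,0,44.4,0,0.0021,0,0.0255],
    [1,0,51.1,0,0.0021,0,0.0294],
    [1,0,57.6,0,0.0021,0,0.0331],
    [1,0,63.9,0,0.0021,0,0.0367],
    [1,0,70,0,0.0021,0,0.0403]
  ]
}}

```text
clock: 19.9
position: [0.5195, 0.1388, 0.1327]
ee_rot: [0.997, 0.08, 0.004, -0.001]
ft_force: [1.0, -0.4, -7.0]
grip_width: 0.171
grasp_force: 107.7
```

{"name": "step_arm", "arguments": {
  "moves": [
    [1,0,5.9,0,0,0,0.0034],
    [1,0,11.6,0,0,0,0.0067],
    [1,0,17.1,0,0,0,0.0098],
    [1,0,22.4,0,0,0,0.0129],
    [1,0,27.5,0,0,0,0.0158],
    [1,0,32.4,0,0,0,0.0187],
    [1,0,37.1,0,0,0,0.0214],
    [1,0,41.6,0,0,0,0.024],
    [1,0,45.9,0,0,0,0.0264],
    [1,0,50,0,0,0,0.0288]
  ]
}}

```text
clock: 20.9
position: [0.5195, 0.1886, 0.1327]
ee_rot: [0.995, 0.095, 0.004, -0.001]
ft_force: [0.1, 0.1, -6.5]
grip_width: 0.168
grasp_force: 107.7
```

{"name": "step_arm", "arguments": {
  "moves": [
    [1,0,3.9,0,0,0,0.0022],
    [1,0,7.6,0,0,0,0.0044],
    [1,0,11.1,0,0,0,0.0064],
    [1,0,14.4,0,0,0,0.0083],
    [1,0,17.5,0,0,0,0.0101],
    [1,0,20.4,0,0,0,0.0118],
    [1,0,23.1,0,0,0,0.0133],
    [1,0,25.6,0,0,0,0.0147],
    [1,0,27.9,0,0,0,0.0161],
    [1,0,30,0,0,0,0.0173]
  ]
}}

```text
clock: 21.9
position: [0.5195, 0.2185, 0.1327]
ee_rot: [0.995, 0.103, 0.004, -0.001]
ft_force: [-0.7, -0.6, -6.7]
grip_width: 0.168
grasp_force: 107.7
```

{"name": "step_arm", "arguments": {
  "moves": [
    [1,0,1.9,0,0,0,0.0011],
    [1,0,3.6,0,0,0,0.0021],
    [1,0,5.1,0,0,0,0.0029],
    [1,0,6.4,0,0,0,0.0037],
    [1,0,7.5,0,0,0,0.0043],
    [1,0,8.4,0,0,0,0.0048],
    [1,0,9.1,0,0,0,0.0052],
    [1,0,9.6,0,0,0,0.0055],
    [1,0,9.9,0,-0.001,0,0.0057],
    [1,0,10,0,-0.0021,0,0.0058]
  ]
}}

```text
clock: 22.9
position: [0.5195, 0.2283, 0.1328]
ee_rot: [0.994, 0.106, 0.004, -0.0]
ft_force: [0.3, 0.9, -7.9]
grip_width: 0.17
grasp_force: 107.7
```

```bash
python3 track.py 3; python3 - <<'E'
from track import *
c=cam("top","top2"); 
cv2.imwrite("pics/c2.png",cv2.resize(c["image"][150:290,120:320],None,fx=4,fy=4,interpolation=cv2.INTER_CUBIC))
E
```

```text
t=23.00 y=-3.53 (mean -3.56@22.95) v=0.4mm/s tilt=0.11 sag=-0.1mrad yaw=0.2143 sc=0.794 n=11 res=0.18 toolTilt y0.04 x7.12
coarse -5.56 bolts [-3.51 -3.21 -3.81] [0.88 0.86 0.88] pos [0.5195 0.2283 0.1327] plate [0.5964 0.2461 0.1266]
```

View pics/c2.png

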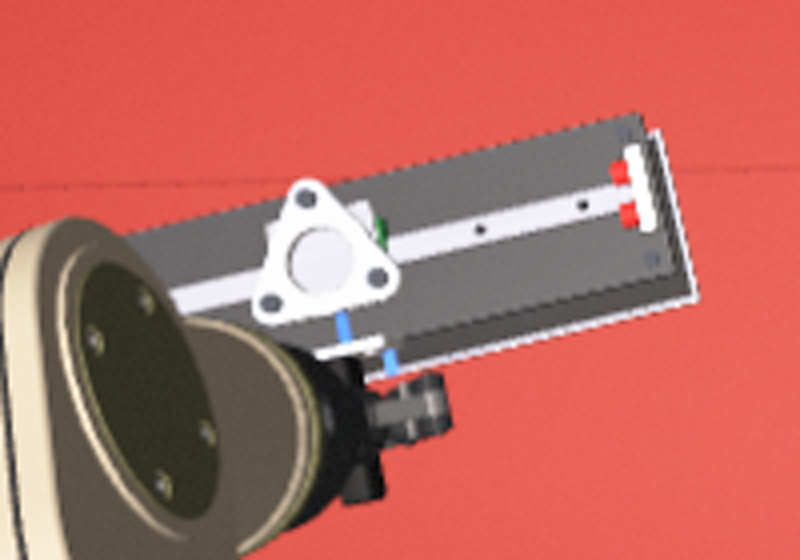

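The top crop shows the plate over the seat, parallel to it. The plate's far corner is at crop (640,113) and the carriage is just -y of the mark. I'll nudge the carriage and correct the last few mm.

{"name": "step_arm", "arguments": {
  "moves": [
    [1,0,0,0,-0.0034,-0.0007,0],
    [1,0,0,0,-0.0034,-0.0007,0],
    [1,0,0,0,-0.0034,-0.0007,0],
    [1,0,0,0,-0.0001,0,0],
    [1,0,0,0,-0.0001,0,0],
    [1,0,0,0,-0.0001,0,0],
    [1,0,0,0,-0.0001,0,0]
  ]
}}

```text
clock: 23.8
position: [0.5195, 0.2283, 0.1328]
ee_rot: [0.994, 0.106, 0.004, -0.0]
ft_force: [0.1, -1.1, -5.1]
grip_width: 0.169
grasp_force: 107.7
```

{"name": "step_arm", "arguments": {
  "moves": [
    [1,-0.1,0.1,0,0,0,0.0001],
    [1,-0.2,0.3,0,0,0,0.0002],
    [1,-0.4,0.7,0,0,0,0.0004],
    [1,-0.7,1.3,0,0,0,0.0006],
    [1,-1.1,2,0,0,0,0.0008],
    [1,-1.5,2.7,0,0,0,0.001],
    [1,-1.8,3.3,0,0,0,0.0013],
    [1,-2,3.7,0,0,0,0.0015],
    [1,-2.2,3.9,0,0,0,0.0017],
    [1,-2.2,4,0,0,0,0.0017]
  ]
}}

```text
clock: 24.8
position: [0.5172, 0.2323, 0.1327]
ee_rot: [0.994, 0.107, 0.003, -0.0]
ft_force: [-0.5, 0.6, -6.5]
grip_width: 0.168
grasp_force: 107.7
```

```bash
python3 track.py 3; python3 - <<'E'
from track import *
c=pickle.load(open("top2.pkl","rb"))
print("plate corner +x-y from top2:",plane(c,[(280.2,178.3)],.1326)[0].round(4))
t=.2143; print("expected", np.array([.5964,.2461])+np.array([np.cos(t)*.04+np.sin(t)*.16, np.sin(t)*.04-np.cos(t)*.16]))
E
```

```text
t=24.90 y=-1.02 (mean -1.11@24.85) v=1.8mm/s tilt=0.17 sag=0.2mrad yaw=0.2158 sc=0.799 n=11 res=0.25 toolTilt y0.03 x7.09
coarse -2.98 bolts [-1.   -0.73 -1.28] [0.88 0.86 0.89] pos [0.5173 0.2323 0.1327] plate [0.5942 0.2502 0.1266]
plate corner +x-y from top2: [0.6676 0.0967 0.1326]
expected [0.66951118 0.09826646]
```

{"name": "step_arm", "arguments": {
  "moves": [
    [1,0,0,0,0,0,0],
    [1,0,0,0,0,0,0],
    [1,0,0,0,0,0,0],
    [1,0,0,0,0,0,0],
    [1,0,0,0,0,0,0],
    [1,0,0,0,0,0,0],
    [1,0,0,0,0,0,0],
    [1,0,0,0,0,0,0],
    [1,0,0,0,0,0,0],
    [1,0,0,0,0,0,0]
  ]
}}

```text
clock: 25.95
position: [0.5173, 0.2323, 0.1328]
ee_rot: [0.994, 0.107, 0.004, -0.0]
ft_force: [0.3, 0.2, -6.2]
grip_width: 0.172
grasp_force: 107.7
```

{"name": "step_arm", "arguments": {
  "moves": [
    [1,0,0,0,0,0,0],
    [1,0,0,0,0,0,0],
    [1,0,0,0,0,0,0],
    [1,0,0,0,0,0,0],
    [1,0,0,0,0,0,0],
    [1,0,0,0,0,0,0],
    [1,0,0,0,0,0,0],
    [1,0,0,0,0,0,0],
    [1,0,0,0,0,0,0],
    [1,0,0,0,0,0,0]
  ]
}}

```text
clock: 26.95
position: [0.5173, 0.2323, 0.1327]
ee_rot: [0.994, 0.107, 0.004, -0.0]
ft_force: [-0.3, 0.4, -6.1]
grip_width: 0.166
grasp_force: 107.7
```

{"name": "step_arm", "arguments": {
  "moves": [
    [1,0,0,0,0,0,0],
    [1,0,0,0,0,0,0],
    [1,0,0,0,0,0,0],
    [1,0,0,0,0,0,0],
    [1,0,0,0,0,0,0],
    [1,0,0,0,0,0,0],
    [1,0,0,0,0,0,0],
    [1,0,0,0,0,0,0],
    [1,0,0,0,0,0,0],
    [1,0,0,0,0,0,0]
  ]
}}

```text
clock: 27.95
position: [0.5173, 0.2323, 0.1328]
ee_rot: [0.994, 0.107, 0.004, -0.0]
ft_force: [-0.0, 0.0, -6.8]
grip_width: 0.171
grasp_force: 107.7
```

```bash
python3 track.py 3
```

```text
t=28.05 y=-0.98 (mean -0.98@28.00) v=-0.0mm/s tilt=0.20 sag=0.2mrad yaw=0.2158 sc=0.799 n=11 res=0.23 toolTilt y0.03 x7.08
coarse -2.93 bolts [-0.96 -0.69 -1.24] [0.88 0.87 0.89] pos [0.5173 0.2323 0.1327] plate [0.5942 0.2502 0.1266]
```

{"name": "step_arm", "arguments": {
  "moves": [
    [1,0,0,-3,0,0,0],
    [1,0,0,-9,0,0,0],
    [1,0,0,-17,0,0,0],
    [1,0,0,-25,0,0,0],
    [1,0,0,-33,0,0,0],
    [1,0,0,-41,0,0,0],
    [1,0,0,-49,0,0,0],
    [1,0,0,-57,0,0,0],
    [1,0,0,-63,0,0,0],
    [1,0,0,-67,0,0,0]
  ]
}}

```text
clock: 29.1
position: [0.5171, 0.2322, 0.0651]
ee_rot: [0.994, 0.107, 0.003, -0.0]
ft_force: [-0.1, -0.5, -6.9]
grip_width: 0.171
grasp_force: 107.7
```

{"name": "step_arm", "arguments": {
  "moves": [
    [1,0,0,-4,0,0,0],
    [1,0,0,-7,0,0,0],
    [1,0,0,-8,0,0,0],
    [1,0,0,-8,0,0,0]
  ]
}}

```text
clock: 29.5
position: [0.5173, 0.2323, 0.0577]
ee_rot: [0.994, 0.107, 0.004, -0.0]
ft_force: [0.6, -0.7, -6.6]
grip_width: 0.172
grasp_force: 107.7
```

```bash
python3 track.py 2; python3 - <<'E'
from track import *
w=cam("wrist","w3"); t=cam("top","top3")
a=cv2.resize(w["image"][150:230],None,fx=1.25,fy=2.5,interpolation=cv2.INTER_CUBIC)
b=cv2.resize(t["image"][165:260,130:330],None,fx=4,fy=4,interpolation=cv2.INTER_CUBIC)
cv2.imwrite("pics/c3.png",np.vstack([a,b])); print(a.shape,b.shape)
# predicted seat outline in wrist image
S=np.array([.5942,.2501]);th=.216;Rs=np.array([[np.cos(th),-np.sin(th)],[np.sin(th),np.cos(th)]])
print(proj(w,[np.r_[S+Rs@q,.045] for q in([-.047,.1],[-.047,.05],[-.047,-.05],[-.047,-.1],[-.047,-.14])]).round(1))
E
```

```text
t=29.55 y=-1.12 (mean -1.12@29.52) v=0.1mm/s tilt=0.28 sag=1.5mrad yaw=0.2159 sc=0.769 n=11 res=0.21 toolTilt y0.09 x7.24
coarse -3.03 bolts [-1.18 -0.82 -1.33] [0.88 0.87 0.88] pos [0.5174 0.2323 0.0579] plate [0.5943 0.2502 0.0518]
(200, 800, 3) (380, 800, 3)
[[145.6 198.5]
 [231.8 198.3]
 [406.6 197.8]
 [492.7 197.6]
 [559.8 197.5]]
```

View pics/c3.png

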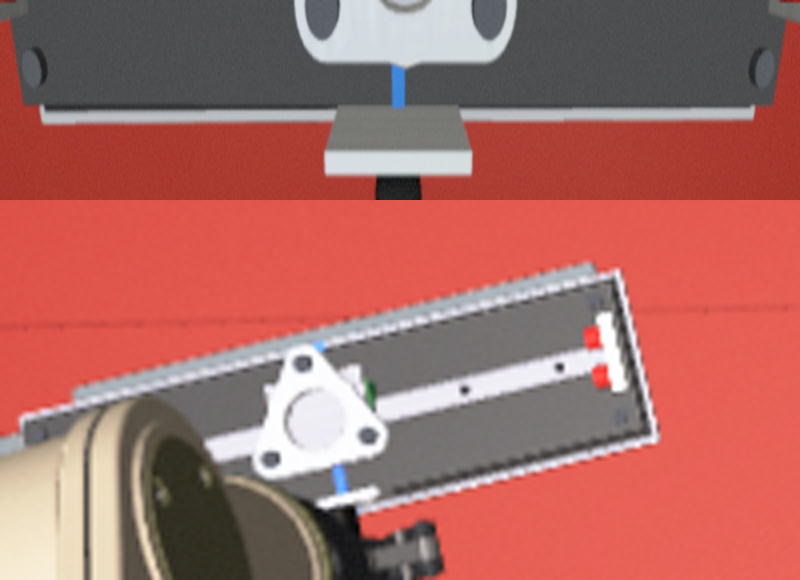

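The composite shows the seat's front rim corners at wrist columns 33.6 and 602.4, rows 198.8 and 197.2. The prediction was about 31 and 604, row 198, so the plate is centred to under 0.5 mm. Setting it down now.

{"name": "step_arm", "arguments": {
  "moves": [
    [1,0,0,-1.5,0,0,0],
    [1,0,0,-3,0,0,0],
    [1,0,0,-4,0,0,0],
    [1,0,0,-4.6,0,0,0],
    [1,0,0,-5,0,0,0],
    [1,0,0,-5.4,0,0,0],
    [1,0,0,-5.8,0,0,0],
    [1,0,0,-5.8,0,0,0]
  ]
}}

```text
clock: 30.5
position: [0.5173, 0.2323, 0.0519]
ee_rot: [0.994, 0.107, 0.004, -0.0]
ft_force: [0.1, 0.5, -6.3]
grip_width: 0.167
grasp_force: 107.7
```

```bash
python3 track.py 2
```

```text
t=30.55 y=-1.14 (mean -1.14@30.52) v=0.1mm/s tilt=0.18 sag=1.3mrad yaw=0.2159 sc=0.771 n=11 res=0.21 toolTilt y0.04 x7.11
coarse -3.06 bolts [-1.18 -0.85 -1.36] [0.88 0.87 0.88] pos [0.5173 0.2323 0.0519] plate [0.5942 0.2501 0.0458]
```

{"name": "step_arm", "arguments": {
  "moves": [
    [1,0,0,-0.3,0,0,0],
    [1,0,0,-0.6,0,0,0],
    [1,0,0,-0.8,0,0,0],
    [1,0,0,-0.8,0,0,0]
  ]
}}

```text
clock: 31.0
position: [0.5173, 0.2323, 0.0512]
ee_rot: [0.994, 0.107, 0.004, -0.0]
ft_force: [-0.1, -0.4, -6.8]
grip_width: 0.168
grasp_force: 107.9
```

```bash
python3 track.py 2
```

```text
t=31.05 y=-1.15 (mean -1.14@31.02) v=-0.2mm/s tilt=0.22 sag=1.8mrad yaw=0.2157 sc=0.772 n=11 res=0.24 toolTilt y0.05 x7.13
coarse -3.05 bolts [-1.18 -0.86 -1.37] [0.88 0.87 0.88] pos [0.5173 0.2323 0.0512] plate [0.5942 0.2502 0.0451]
```

{"name": "step_arm", "arguments": {
  "moves": [
    [1,0,0,-0.2,0,0,0],
    [1,0,0,-0.4,0,0,0],
    [1,0,0,-0.4,0,0,0]
  ]
}}

```text
clock: 31.4
position: [0.5172, 0.2323, 0.051]
ee_rot: [0.994, 0.107, 0.003, -0.001]
ft_force: [-3.8, -1.2, -0.1]
grip_width: 0.167
grasp_force: 108.8
```

{"name": "step_arm", "arguments": {
  "moves": [
    [1,0,0,-0.2,0,0,0],
    [1,0,0,-0.4,0,0,0],
    [1,0,0,-0.4,0,0,0]
  ]
}}

```text
clock: 31.7
position: [0.5172, 0.2323, 0.0509]
ee_rot: [0.994, 0.107, 0.003, -0.001]
ft_force: [-7.3, -2.1, 6.0]
grip_width: 0.173
grasp_force: 109.7
```

```bash
python3 track.py 2
```

```text
t=31.75 y=-1.17 (mean -1.17@31.73) v=-0.2mm/s tilt=-0.07 sag=6.7mrad yaw=0.2157 sc=0.773 n=11 res=0.24 toolTilt y0.46 x6.82
coarse -3.08 bolts [-1.21 -0.89 -1.39] [0.87 0.87 0.89] pos [0.5172 0.2323 0.0509] plate [0.5942 0.2502 0.0453]
```

{"name": "step_arm", "arguments": {
  "moves": [
    [1,0,0,0.1,-0.0004,0.002,0],
    [1,0,0,0.2,-0.0009,0.004,0],
    [1,0,0,0.2,-0.0013,0.006,0],
    [1,0,0,0.2,-0.0013,0.006,0]
  ]
}}

```text
clock: 32.2
position: [0.5172, 0.2323, 0.0512]
ee_rot: [0.994, 0.107, 0.0, -0.0]
ft_force: [-7.2, -2.7, 6.2]
grip_width: 0.171
grasp_force: 109.7
```

```bash
python3 track.py 2; python3 -c "
from h import *; print(manip.get_obs()['torque'].round(2))"
```

```text
t=32.25 y=-1.17 (mean -1.17@32.23) v=-0.0mm/s tilt=-0.06 sag=0.2mrad yaw=0.2157 sc=0.775 n=11 res=0.25 toolTilt y0.45 x0.64
coarse -3.08 bolts [-1.21 -0.88 -1.39] [0.87 0.87 0.89] pos [0.5172 0.2323 0.0512] plate [0.5942 0.2502 0.045 ]
[-0.65  1.57  0.01]
```

{"name": "step_arm", "arguments": {
  "moves": [
    [1,0,0,0,-0.0003,0.0015,0],
    [1,0,0,0.1,-0.0006,0.003,0],
    [1,0,0,0.1,-0.0006,0.003,0]
  ]
}}

```text
clock: 32.6
position: [0.5173, 0.2323, 0.0512]
ee_rot: [0.994, 0.107, -0.001, -0.0]
ft_force: [-6.2, -1.6, 4.7]
grip_width: 0.17
grasp_force: 109.5
```

```bash
python3 track.py 2; python3 -c "
from h import *; print(manip.get_obs()['torque'].round(2))"
```

```text
t=32.65 y=-1.15 (mean -1.15@32.62) v=-0.0mm/s tilt=-0.05 sag=-0.2mrad yaw=0.2156 sc=0.776 n=11 res=0.23 toolTilt y0.50 x-2.12
coarse -3.06 bolts [-1.19 -0.86 -1.38] [0.87 0.87 0.88] pos [0.5173 0.2323 0.0512] plate [0.5943 0.2502 0.045 ]
[-0.5   1.24  0.01]
```

{"name": "step_arm", "arguments": {
  "moves": [
    [1,0,0,0,0,0,0],
    [1,0,0,0,0,0,0],
    [1,0,0,0,0,0,0]
  ],
  "grip_force": 20
}}

```text
clock: 33.0
position: [0.5173, 0.2323, 0.0512]
ee_rot: [0.994, 0.107, -0.001, -0.0]
ft_force: [-5.9, -1.5, 5.7]
grip_width: 0.173
grasp_force: 109.5
```

{"name": "step_arm", "arguments": {
  "moves": [
    [0.8,0,0,0,0,0,0],
    [0.78,0,0,0,0,0,0],
    [0.76,0,0,0,0,0,0],
    [0.74,0,0,0,0,0,0],
    [0.7,0,0,0,0,0,0],
    [0.6,0,0,0,0,0,0],
    [0.5,0,0,0,0,0,0],
    [0.5,0,0,0,0,0,0],
    [0.5,0,0,0,0,0,0]
  ]
}}

```text
clock: 33.9
position: [0.5173, 0.2323, 0.0506]
ee_rot: [0.994, 0.107, -0.001, 0.0]
ft_force: [0.7, -1.2, 0.1]
grip_width: 0.5
grasp_force: 0.0
```

```bash
python3 track.py 2
```

```text
t=33.95 y=-1.16 (mean -1.17@33.92) v=0.2mm/s tilt=-0.14 sag=0.9mrad yaw=0.2156 sc=0.774 n=11 res=0.22 toolTilt y0.08 x-2.07
coarse -3.08 bolts [-1.2  -0.89 -1.38] [0.86 0.88 0.89] pos [0.5173 0.2323 0.0507] plate [0.5944 0.2503 0.0451]
```

Released, and the carriage hasn't moved. Opening to 0.2 and retreating straight up.

{"name": "step_arm", "arguments": {
  "moves": [
    [0.2,0,0,0,0,0,0],
    [0.2,0,0,0,0,0,0],
    [0.2,0,0,0,0,0,0],
    [0.2,0,0,3,0,0,0],
    [0.2,0,0,10,0,0,0],
    [0.2,0,0,25,0,0,0],
    [0.2,0,0,45,0,0,0],
    [0.2,0,0,70,0,0,0],
    [0.2,0,0,100,0,0,0],
    [0.2,0,0,120,0,0,0]
  ]
}}

```text
clock: 35.0
position: [0.5181, 0.2323, 0.1741]
ee_rot: [0.994, 0.107, 0.0, -0.001]
ft_force: [0.2, 0.1, 0.4]
grip_width: 0.804
grasp_force: 0.0
```

{"name": "step_arm", "arguments": {
  "moves": [
    [0.2,-60,0,10,0,0,0],
    [0.2,-60,0,10,0,0,0],
    [0.2,-60,0,10,0,0,0],
    [0.2,-60,0,10,0,0,0]
  ]
}}

```text
clock: 35.4
position: [0.4579, 0.2324, 0.1815]
ee_rot: [0.994, 0.107, -0.0, -0.001]
ft_force: [-0.3, -0.1, -0.4]
grip_width: 0.801
grasp_force: 0.0
```

```bash
python3 - <<'E'
from track import *
# refit in the new wrist view: predict plate features from the placed pose
o=manip.get_obs(); c=cam("wrist","w4"); print(np.round(o["position"],4),o["ft_force"].round(1),o["clock"])
P=np.array([.5944,.2503,.045]); Rq=R.from_euler("z",.2156).as_matrix(); Rw=cv2.Rodrigues(c["rvec"])[0]
r=cv2.Rodrigues(Rw@Rq)[0]; t=(Rw@P+c["tvec"].ravel()).reshape(3,1); im=g(c["image"])
print("carriage y mm",bolts(im,r,t,-.0015)*1e3,DBG["by"],DBG["bw"])
# dark rail holes near prediction
q=cv2.projectPoints(OBJ[:5],r,t,K,D)[0].reshape(-1,2)
for x,y in q:
    x0,y0_=int(round(x)),int(round(y)); w=255.-im[y0_-5:y0_+6,x0-6:x0+7]
    if w.size==143:
        w=np.clip(w-w.min()-.5*np.ptp(w),0,None); a,b_=np.mgrid[-5:6,-6:7]; print((x,y),"found offset",(w*b_).sum()/w.sum()+x0-x,(w*a).sum()/w.sum()+y0_-y)
E
```

```text
[0.4579 0.2324 0.1815] [-0.3 -0.1 -0.4] 35.4
carriage y mm -1.841992856848333 [ 5.51323919 -0.69932837 -2.08280034] [0.         0.76573366 0.9302696 ]
(np.float64(179.53180469899038), np.float64(35.81421303073225)) found offset 1.454150357189377 -0.41477482848505787
(np.float64(303.04462795079036), np.float64(35.38879656417623)) found offset -4.794627950790357 -2.8425002678799345
(np.float64(365.2441946080079), np.float64(35.63825407136085)) found offset -6.005822514984629 -3.4522075597329405
(np.float64(426.55179240772054), np.float64(36.03512897452754)) found offset -0.16459067236263536 -0.7113762630307932
(np.float64(487.050855836872), np.float64(36.90108400259808)) found offset -0.22797658846087643 -0.6040406204483162
```

```bash
python3 -c "
from workcell import manip; print(manip.hand_in())"
```

```text
the job is handed in; nothing more can be done
None
```

The slide plate is on the middle of the stand's seat to within about 1 mm and was released at 34 s. The carriage stayed about 1 mm from the blue mark through the 3 s hold and set-down, never ran into a stop, and the job is handed in.

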